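# Refit the hob knob and hold it pressed in

## Robot

A 7-joint arm with a two-finger parallel gripper is mounted at the origin on a cart in front of the work surface, level with it; the furniture and walls round the work are solid. World frame = base frame: x ahead of the robot, y to its left, z up, the work surface at z = 0. Lengths are in m, angles in rad, forces in N, time in s.
With the tool pointing down it reaches from about 0.425 to 0.875 m from the base axis. Payload 8.4 kg.
Tool frame: the origin (TCP) lies midway between the tips of the shut fingers; the grasp point (between the pads) lies 19 mm behind it (bot.grip_point_offset is the distance from the TCP to the grasp point, in m); z points along the fingers, y is the line along which they close (so a half turn about z gives the same grasp; the last joint's range is limited). The gripper opens to 87 mm and grips with 3 to 60 N. Pads are 19 mm wide; open, the fingers measure 117 mm over their backs; the gripper's body (75 mm by 190 mm) begins 51 mm behind the grasp point.
Start: joints at [1.031, 0.333, 0.04, 1.465, -0.013, 1.343, -0.059], TCP at [0.277, -0.588, 0.223] pointing down, gripper open.
Joint ranges: [-2.58, 2.58], [-0.38, 2.09], [-1.3, 1.39], [0.25, 2.4], [-1.5, 4.64], [0.08, 2.09], [-2.65, 2.65]. Speed limits (rad/s): [2.22, 2.22, 2.79, 2.79, 3.14, 3.14, 3.14].

## Interface

Orientations are given as a unit quaternion [w, x, y, z].
In Python, from station import bot gives the robot as it stands.
- The arm moves only by the tool send_rows, never from a script. Its argument "rows" is a list of rows, each a list of 7 numbers: the finger opening in mm, from 0 to 87, then the shift along the world's x, y, z in mm, then the turn, a rotation vector about the world's x, y, z in rad. A call has exactly 5 rows; each row shifts and turns the commanded pose from where the row before left it; what a row does not reach is not made up. A row lasts 1/10 s, in which the tool goes at most 50 mm and 8.59 degrees, less where a joint would pass 70% of its speed; a pose out of reach is approached as far as the arm can. A call is refused whole if a number of a shift passes 50 or a number of a turn 0.15, either way. A call with a gripper value outside its range is refused whole. The fingers move at their own pace and stop on an object; "newtons" is the grip in N (left out, the last holds). Time passes only in rows, so rows that do not move let the fingers close, or fill a call up. It gives the time, the measured TCP pose, the force, the opening and the grip force at its end, in the units of the state.
- bot.sense(): the state, without advancing time (a new reading comes with each control period).
- bot.capture(name): name is "scene" or "top"; returns the picture (384x512x3 uint8, red, green, blue); there is no depth.
- bot.calibration(name): a dict with "fx", "fy", "cx", "cy" (pixels), "rvec" (rotation vector, rad) and "tvec" (3), from world to camera coordinates, as OpenCV has them. Camera axes: x right, y down, z forward; pixel columns grow to the right and rows downward; lengths in m; the calibration is good to about 2 mm. A picture is of the moment at which its call begins. calibration takes no time and is no camera call.
- bot.hand_in(): hands the job in; it is judged then, once.
The state is a dict: "clock": time; "qpos": joint angles; "dq": joint speeds; "joint_efforts": joint torques, N m; "ee_pos": TCP position; "ee_rot": TCP orientation; "force": force on the tool from outside, world axes, zero at the start; "torque": the same for the moment, N m; "grip_width": finger opening in m; "finger_force": force on a finger pad.
Only numpy, scipy, OpenCV 4.12 (cv2) and the standard library are available. Lean on these libraries where they do the work, as an engineer would, in place of code of your own. Each camera call takes 0.05 s, during which the arm holds its last target. There are 200 camera calls.

## Task

The control knob has come off the small tabletop hob. First fold the stiff hinged guard flap up off the bare control spindle and over to the left until it leans about 30 degrees past upright (120 degrees from lying flat over the spindle), where it stays by itself; then pick up the black knob, turn it so that its D-shaped bore matches the D of the spindle, push it fully home and keep it pressed in against the spindle's spring, as if lighting the burner. Finish while still holding the knob pressed in (do not let go), with the flap still leaning back and the other things left where they stand.

Things in the scene. Friction and masses are not known exactly. Their poses are not given: they have to be found in the camera images.
- hob: Steel single-burner tabletop hob, fixed. Box 310 mm deep, 220 mm wide, flat top 45 mm above the worktop. Origin on the worktop directly under the spindle axis; its x axis points from the control spindle towards the burner (away from the robot), y to the left, z up. The body runs from x = -55 to +255 mm and y = -110 to +110 mm.
- guard (a joint): Hinge of the guard flap, rad: 0 = flat over the spindle (level), 1.57 = upright, 2.09 = 120 degrees, the wanted angle; range 0 to 2.7. Starts partly open at 0.5 to 0.9. The hinge has friction (0.10 N m), so it stays where it is left.
- guard_hinge (a point): Middle of the flap's hinge line, 77 mm above the worktop and 52 mm to the left of the spindle axis (hob +y); the line is parallel to the hob's x. The flap opens by swinging up and over to the left (to hob +y).
- guard_edge (a point): Middle of the guard flap's free edge, a 6 mm round bead, 85 mm from the hinge line. The flap is a grey plastic panel 84 mm wide (along the hinge) and 4 mm thick; flat, it lies over the spindle with its free edge to the right (hob -y).
- spindle_base (a point): On the spindle axis at the top of its 28 mm flange, where the knob's underside seats: 53 mm above the worktop when not pressed. z up, x from the axis towards the shaft's flat; a small square tab on the flange points the same way. The angle differs from start to start (x within 0.65 rad of world x); it resists turning with 0.4 N m.
- spindle_tip (a point): Middle of the top of the steel D-shaft, 16 mm above spindle_base. The shaft is 14 mm in diameter with one flat 3.5 mm from its axis, the last 4 mm tapered.
- spindle (a joint): How far the spindle is pushed in, m: 0 = out, 0.005 = the stop. A spring pushes it out, 4 N at 0 rising to 9 N at the stop. Pressed in means over 0.003.
- knob: Black plastic knob, loose, standing upright left or right of the hob, about 0.06 kg. Origin: centre of the underside, z up, x towards the bar's nose; x starts within 0.7 rad of world x. Round skirt 48 mm diameter, 20 mm high. D-shaped bore from below, 18 mm deep, flat towards +x, 0.8 to 1 mm wider than the shaft all round. It fits with its x along spindle_base's x.
- knob_grip (a point): Middle of the knob's grip bar, 31 mm above its underside. The bar is 14 mm thick (across knob y), 20 to 42 mm above the underside, from x = -24 (round end) to +29 mm (tapered, pointed nose); its sides are flat and parallel from x = -17 to +16 mm.
- spice_jar: Small spice jar with a dark cap, 41 mm diameter, 105 mm high, on the other side of the hob from the knob; leave alone. Origin at the centre of its underside.
- coffee_pod: White coffee pod standing upside down, 51 mm diameter, 45 mm high; leave alone. Origin under its middle.
- tub: Small round food tub, 72 mm diameter, 71 mm high; leave alone. Origin under its middle.
- mug: Striped mug, 86 mm wide and 101 mm high; leave alone. Origin under its middle.
Mind the look-alikes: they are no part of the job. Leave any orange look-alike of the knob alone.

How it is judged:
On the way, in this order (a step that is already met when the one before it is completed fails the run):
1. the guard flap is folded back to about 120 degrees and stays there untouched, before the knob is fitted (value of joint guard between 1.83 and 2.36 rad and contact force between each of the arm, the fingers and guard below 0.2 N), for 0.3 s.
2. the knob is home on the D of the spindle and pressed in (z of knob in the frame of spindle_base below 0.003 m and horizontal distance between knob and spindle_base below 0.003 m and angle between the z axis of knob and the z axis of spindle_base, either way round below 0.12 rad and angle between the x axis of knob and the x axis of spindle_base, either way round below 0.25 rad and value of joint spindle above 0.003 m and contact force between the fingers and knob above 3 N), for 0.8 s.
At the end, for the whole second after the job is handed in: Fingers still on the knob (over 3 N); knob seated on the spindle (within 3 mm of flange and axis, upright within 0.12 rad, D matched within 0.25 rad); spindle pushed in over 3 mm of its 5 mm; flap 105 to 135 degrees from flat (1.83 to 2.36 rad) (all of step 2 and value of joint guard between 1.83 and 2.36 rad); the arm keeps its last pose, push and grip.
It fails at once if the spice jar is moved more than 3 cm (distance of spice_jar from where it was at the start of the episode above 0.03 m).
It fails at once if the coffee pod is moved more than 3 cm (distance of coffee_pod from where it was at the start of the episode above 0.03 m).
It fails at once if the tub is moved more than 3 cm (distance of tub from where it was at the start of the episode above 0.03 m).
It fails at once if the mug is moved more than 3 cm (distance of mug from where it was at the start of the episode above 0.03 m).
It also fails if it takes over 61 s, if anything falls off the work surface, if the arm or the gripper's body presses on something with over 40 N, if the wrist force passes 120 N, or if a joint passes its speed limit or range.

## Working session

There is one attempt and no reset: what is moved stays moved. The work goes in short steps, Python scripts to look and compute and a tool call to move; the robot and the scene stay as the last step left them, time stands still between calls to the robot, and variables do not carry over. Pictures are saved under pics/ and viewed, at most 10 in all, crops included, and the job is handed in when it is done.

Besides the shell and the picture viewer there is one more tool, called after "Call:" as name([rows], argument=value, ...), one row to a line, values as JSON. send_rows: Moves the arm, as the interface text tells. Its arguments: {"type":"object","properties":{"rows":{"type":"array"},"newtons":{"type":"number"}},"required":["rows"]}

```bash
mkdir -p pics; ls
python3 - <<'E'
from station import bot
import cv2
for n in("scene","top"):
    im=bot.capture(n); cv2.imwrite(f"pics/{n}0.png",im[:,:,::-1]); c=bot.calibration(n); print(n,c)
s=bot.sense();print(s)
E
```

```text
pics
scene {'fx': 377.04921462558616, 'fy': 377.04921462558616, 'cx': 252.18036382128616, 'cy': 186.56068794311457, 'rvec': array([ 0.83104473, -2.66433966,  0.94709237]), 'tvec': array([0.37656788, 0.3575336 , 1.00510866])}
top {'fx': 497.25185089208924, 'fy': 497.25185089208924, 'cx': 259.0337629653686, 'cy': 196.2408674091321, 'rvec': array([ 1.90057267, -1.76291137,  0.58751204]), 'tvec': array([-0.12318609,  0.43403385,  1.66056256])}
{'clock': 0.1, 'qpos': array([ 1.03079694,  0.33385389,  0.03984673,  1.46614632, -0.01337716,
        1.34330421, -0.05851671]), 'dq': array([ 0.00148135,  0.0009803 ,  0.00210762, -0.00486685,  0.0002317 ,
        0.00055598, -0.00034582]), 'joint_efforts': array([ 5.73820551e-03, -6.57800674e+01,  1.34087373e+00, -4.04705250e+01,
       -5.95906656e-02,  4.09118738e-02,  8.95586572e-05]), 'ee_pos': array([ 0.2771407, -0.5875032,  0.2217569]), 'ee_rot': array([-6.91541578e-04,  9.75810062e-01,  2.18618848e-01, -2.11592614e-04]), 'force': array([0.25678718, 0.29288862, 0.15987   ]), 'torque': array([-0.01869288, -0.02895851, -0.00189498]), 'finger_force': 0.0, 'grip_width': 0.08705517148087773}
```

View pics/scene0.png

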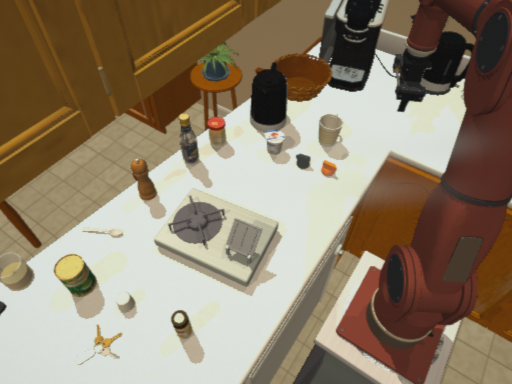

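View pics/top0.png

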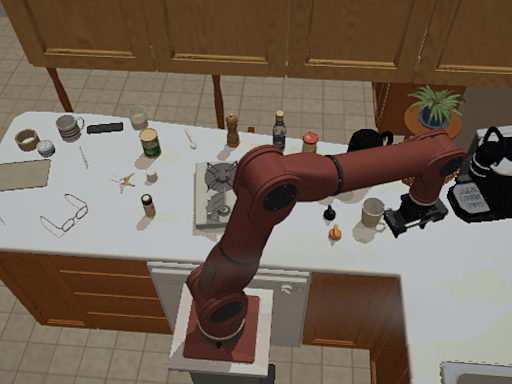

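The scene picture shows the hob at about (215,235) and the flap at (243,240). The black knob candidate is at (303,161). Look-alikes are the orange knob at (328,168), the black kettle at (268,95), the pod at (274,142), the mug at (330,130), and the spice jar at (181,323) on the other side. In the top view the black knob is at (329,213) and the orange one at (335,234). I choose the black one and check it in a close crop.

```bash
cat > h.py <<'E'
import numpy as np, cv2
from station import bot
from scipy.spatial.transform import Rotation as R
C={n:bot.calibration(n) for n in("scene","top")}
def K(n): c=C[n]; return np.array([[c["fx"],0,c["cx"]],[0,c["fy"],c["cy"]],[0,0,1]])
def proj(n,P): return cv2.projectPoints(np.atleast_2d(np.array(P,float)),C[n]["rvec"],C[n]["tvec"],K(n),None)[0][:,0]
def ray(n,uv,z):
    Rm=cv2.Rodrigues(C[n]["rvec"])[0]; o=-Rm.T@C[n]["tvec"]; d=Rm.T@np.linalg.inv(K(n))@np.array([*uv,1.]); return o+d*(z-o[2])/d[2]
def crop(im,x,y,w,h,k): return cv2.resize(im[y:y+h,x:x+w,::-1],None,fx=k,fy=k,interpolation=cv2.INTER_CUBIC)
E
python3 - <<'E'
from h import *
s=cv2.imread("pics/scene0.png")[:,:,::-1]; t=cv2.imread("pics/top0.png")[:,:,::-1]
a=crop(s,150,180,133,100,6) # 798x600
cv2.imwrite("pics/hob.png",a)
b=np.hstack([crop(s,285,140,56,50,7),crop(t,310,195,56,50,7)])
cv2.imwrite("pics/knob.png",b)
print("knob",ray("scene",(303,163),0.02),ray("top",(329,214),.02)); print("hob",ray("scene",(243,240),.07))
E
```

```text
knob [ 0.47432503 -0.34222403  0.02      ] [ 0.47207696 -0.35631131  0.02      ]
hob [0.44842631 0.05964472 0.07      ]
```

View pics/hob.png

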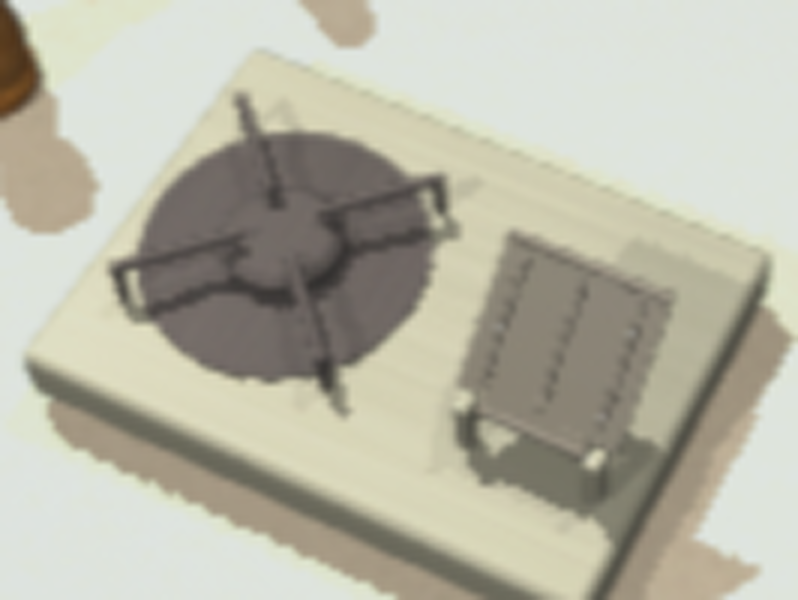

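View pics/knob.png

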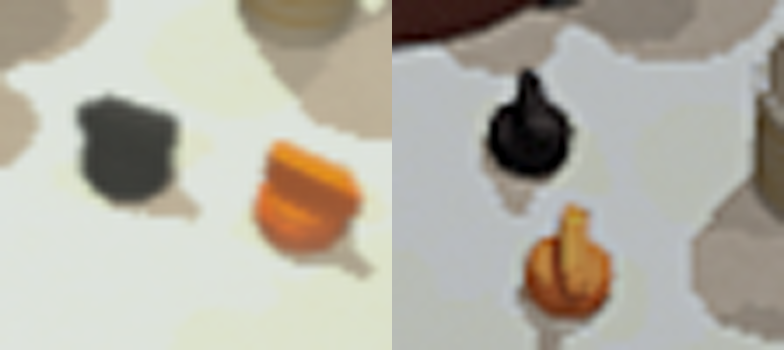

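The hob crop shows the flap partly open with its hinge posts at crop (465,400) and (595,458), and the free edge corners at (512,235) and (672,297). The knob crop confirms a black knob with its nose pointing roughly ahead, and the orange look-alike close by at lower right. Next I fit poses.

```bash
cat > fit.py <<'E'
from h import *
from scipy.optimize import least_squares, minimize
def T(x,y,a,P): c,s=np.cos(a),np.sin(a); P=np.array(P); return np.c_[x+c*P[:,0]-s*P[:,1],y+s*P[:,0]+c*P[:,1],P[:,2]]
th=np.linspace(0,2*np.pi,40)
skirt=[[.024*np.cos(t),.024*np.sin(t),z] for t in th for z in(0,.02)]
bar=[[x,y,z] for z in(.02,.042) for x,y in((-.024,.0),(-.022,.004),(-.022,-.004),(-.017,.007),(-.017,-.007),(.016,.007),(.016,-.007),(.029,.001),(.029,-.001))]
def sil(n,p,box,S=8):
    x0,y0,w,h=box; m=np.zeros((h*S,w*S),np.uint8)
    for P in(skirt,bar):
        q=proj(n,T(*p,P)); q=((q-[x0,y0]+.5)*S).round().astype(int)
        cv2.fillConvexPoly(m,cv2.convexHull(q.astype(np.int32)),255)
    return cv2.resize(m,(w,h),interpolation=cv2.INTER_AREA)/255.
def knobfit(ims,boxes,p0):
    tg={}
    for n,im in ims.items():
        x,y,w,h=boxes[n]; g=im[y:y+h,x:x+w].max(2).astype(float); tg[n]=np.clip((175-g)/(175-50),0,1)
    def cost(p): return sum(((sil(n,p,boxes[n])-tg[n])**2).sum() for n in ims)
    best=min((minimize(cost,[p0[0],p0[1],a],method="Nelder-Mead",options=dict(initial_simplex=[[p0[0],p0[1],a],[p0[0]+.008,p0[1],a],[p0[0],p0[1]+.008,a],[p0[0],p0[1],a+.25]])) for a in(-.6,-.2,.2,.6)),key=lambda r:r.fun)
    return best.x,best.fun
E
python3 - <<'E'
from fit import *
s=cv2.imread("pics/scene0.png")[:,:,::-1]; t=cv2.imread("pics/top0.png")[:,:,::-1]
B=dict(scene=(292,150,22,20),top=(321,204,18,18))
for k in(dict(scene=s,top=t),dict(scene=s),dict(top=t)): print(knobfit(k,B,(.473,-.35)))
px=lambda u,v:((u+.5)/6-.5+150,(v+.5)/6-.5+180)
obs=np.array([px(260,50),px(28,360),px(768,258),px(465,400),px(595,458)])
mod=[[.255,-.11,.045],[.255,.11,.045],[-.055,-.11,.045],[.042,.052,.077],[-.042,.052,.077]]
r=least_squares(lambda p:(proj("scene",T(*p,mod))-obs).ravel(),[.45,.03,0]);print(r.x,r.fun.reshape(-1,2).round(1))
e=np.array([px(512,235),px(672,297)])
def f(p):
    g=p[0];return (proj("scene",T(*r.x,[[x,.052-.085*np.cos(g),.077+.085*np.sin(g)] for x in(.042,-.042)]))-e).ravel()
r2=least_squares(f,[.7]);print("guard",r2.x,r2.fun)
print("flap edge mid",T(*r.x,[[0,.052-.085*np.cos(r2.x[0]),.077+.085*np.sin(r2.x[0])]]))
# top overlay pixels of hob corners for check
print(proj("top",T(*r.x,mod+[[-.055,.11,.045]])).round(1))
for n in B:
  print(n, [ (im[y,x]) for im,y,x in ((s,161,303),(t,214,329))])
E
```

```text
(array([ 0.48024807, -0.35622297,  0.17133451]), np.float64(30.512015600153788))
(array([ 0.48128648, -0.35494644,  0.12904892]), np.float64(16.445651044982696))
(array([ 0.47733017, -0.35709853,  0.18188209]), np.float64(8.241631913879278))
[0.44240166 0.04990061 0.14678676] [[-0.8 -1.2]
 [-1.8 -0.8]
 [ 1.5 -0.7]
 [-2.1 -0.3]
 [ 3.1  1.9]]
guard [0.76961503] [-0.44705651 -0.90239604  0.26442868  0.13905854]
flap edge mid [[0.44372461 0.0409527  0.136148  ]]
[[247.8 158.8]
 [194.5 161.9]
 [252.3 220.4]
 [208.2 197.3]
 [208.3 215.3]
 [193.6 224. ]]
scene [array([59, 60, 56], dtype=uint8), array([7, 5, 7], dtype=uint8)]
top [array([59, 60, 56], dtype=uint8), array([7, 5, 7], dtype=uint8)]
```

Call:
send_rows([
  [0,12,39,0,0,0,-0.02],
  [0,12,39,0,0,0,-0.02],
  [0,12,39,0,0,0,-0.02],
  [0,12,39,0,0,0,-0.02],
  [0,12,39,0,0,0,-0.02],
], newtons=20)

```text
clock: 0.6
ee_pos: [0.3374, -0.3911, 0.2222]
ee_rot: [-0.0, 0.986, 0.169, -0.0]
force: [0.4, -0.1, 1.0]
grip_width: 0.0552
finger_force: 0.0
```

Call:
send_rows([
  [0,11,39,0,0,0,-0.02],
  [0,11,39,0,0,0,-0.02],
  [0,11,39,0,0,0,-0.02],
  [0,11,39,0,0,0,-0.02],
  [0,11,39,0,0,0,-0.02],
])

```text
clock: 1.1
ee_pos: [0.3922, -0.1962, 0.2224]
ee_rot: [0.0, 0.993, 0.12, -0.0]
force: [1.1, -0.5, 0.2]
grip_width: 0.0149
finger_force: 0.0
```

Call:
send_rows([
  [0,11,39,0,0,0,-0.02],
  [0,11,39,0,0,0,-0.02],
  [0,11,39,0,0,0,-0.02],
  [0,11,37,0,0,0,-0.02],
  [0,11,37,0,0,0,-0.02],
])

```text
clock: 1.6
ee_pos: [0.4473, -0.0052, 0.2225]
ee_rot: [0.0, 0.998, 0.07, -0.0]
force: [-0.1, -0.5, -0.2]
grip_width: 0.0005
finger_force: 0.0
```

```bash
cat > st.py <<'E'
from h import *
def st():
    s=bot.sense(); q=s["ee_rot"]; r=R.from_quat([*q[1:],q[0]]).as_matrix()
    print("t",round(s["clock"],2),"pos",s["ee_pos"].round(4),"yaw",round(np.arctan2(r[1,0],r[0,0]),4),"z",r[:,2].round(3),"F",s["force"].round(1),"w",round(s["grip_width"],4),"ff",round(s["finger_force"],1),"q",s["qpos"].round(2))
E
python3 - <<'E'
from st import *
st()
s=bot.capture("scene");t=bot.capture("top");cv2.imwrite("pics/s1.png",s[:,:,::-1]);cv2.imwrite("pics/t1.png",t[:,:,::-1])
cv2.imwrite("pics/c1.png",np.hstack([crop(s,150,170,140,120,5)[:, :700],][:1]))
E
```

```text
t 1.6 pos [ 0.4473 -0.0052  0.2225] yaw 0.14 z [-0. -0. -1.] F [-0.1 -0.5 -0.2] w 0.0005 ff 0.0 q [ 0.47 -0.06 -0.53  1.91 -0.03  1.29 -1.48]
```

View pics/c1.png

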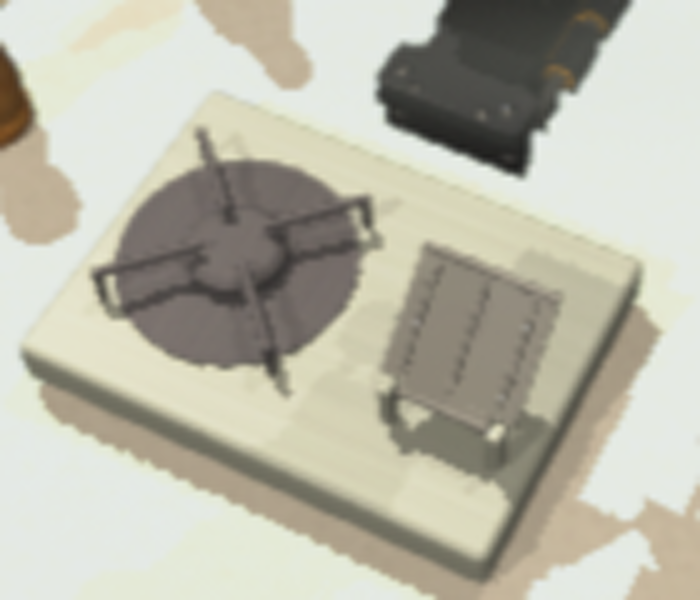

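The crop shows hob top corners at crop (215,93), (25,352), (640,262) and (487,560), with the flap untouched and the gripper above and right. Next I refit.

Run:
```python
from fit import *
px=lambda u,v:((u+.5)/5-.5+150,(v+.5)/5-.5+170)
obs=np.array([px(213,92),px(22,350),px(642,262),px(487,562)])
mod=np.array([[.255,-.11,.045],[.255,.11,.045],[-.055,-.11,.045],[-.055,.11,.045]])
r=least_squares(lambda p:(proj("scene",T(*p,mod))-obs).ravel(),[.45,.03,0]);print(r.x,r.fun.reshape(-1,2).round(1))
e=np.array([px(425,243),px(562,294)])
r2=least_squares(lambda p:(proj("scene",T(*r.x,[[x,.052-.085*np.cos(p[0]),.077+.085*np.sin(p[0])] for x in(.042,-.042)]))-e).ravel(),[.7]);print("guard",r2.x,r2.fun)
P=T(*r.x,[[0,.052-.085*np.cos(r2.x[0]),.077+.085*np.sin(r2.x[0])],[.042,.052,.077],[-.042,.052,.077]]);print(P, (proj("scene",P)-[150,170])*5)
print("tcp px crop",(proj("scene",[.4473,-.0052,.2225])-[150,170])*5)
s=cv2.imread("pics/s1.png")[:,:,::-1]; t=cv2.imread("pics/t1.png")[:,:,::-1]
cv2.imwrite("pics/t1c.png",crop(t,180,150,90,75,8))
B=dict(scene=(292,150,22,20),top=(321,204,18,18))
for k in(dict(scene=s),dict(top=t)): print(knobfit(k,B,(.473,-.35)))
print("top corners in crop",(proj("top",T(*r.x,mod))-[180,150])*8)
```

```text
[0.44141893 0.04940097 0.15487826] [[-0.3 -0.9]
 [-1.4 -0.1]
 [ 1.2 -0.3]
 [ 0.4  0.6]]
guard [0.77695898] [ 0.10451894 -0.19999577  0.2165469   0.79694332]
[[0.44274698 0.04089486 0.13659471]
 [0.47489469 0.10725745 0.077     ]
 [0.39190015 0.09429963 0.077     ]] [[491.55017709 267.68611894]
 [377.1635599  380.65414335]
 [512.14586096 439.07867512]]
tcp px crop [[534.04344537 112.99950251]]
(array([ 0.48133825, -0.35520159,  0.08628607]), np.float64(18.090005702422147))
(array([ 0.4779807 , -0.35755036,  0.17985476]), np.float64(6.960675777008843))
top corners in crop [[539.39180278  71.04886111]
 [112.54215958  98.36196963]
 [580.34308866 563.27903576]
 [110.39050776 595.58624691]]
```

View pics/t1c.png

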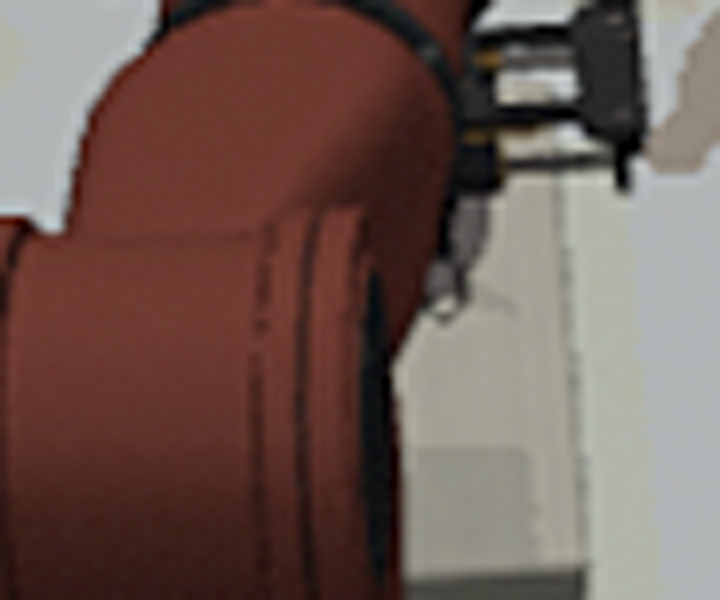

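The top crop shows the hob's near-right corner at crop (583,570), against (580,563) predicted, so the hob pose agrees to about 3 mm. Now I lower the shut fingers beside the flap and push it over.

Call:
send_rows([
  [0,0,0,-34,0,0,0],
  [0,0,0,-34,0,0,0],
  [0,0,0,-34,0,0,0],
  [0,0,0,0,0,0,0.01],
  [0,-1,8,0,0,0,0],
])

```text
clock: 2.2
ee_pos: [0.4461, 0.0003, 0.1209]
ee_rot: [-0.0, 0.997, 0.075, -0.001]
force: [0.5, 0.4, -0.4]
grip_width: 0.0004
finger_force: 0.0
```

Call:
send_rows([
  [0,-2,10,0,0,0,0],
  [0,-1,10,0,0,0,0],
  [0,-2,10,0,0,0,0],
  [0,-1,10,0,0,0,0],
  [0,-2,10,0,0,0,0],
])

```text
clock: 2.7
ee_pos: [0.4402, 0.0505, 0.1227]
ee_rot: [0.001, 0.997, 0.075, 0.002]
force: [0.8, -4.4, 5.6]
grip_width: 0.0006
finger_force: 2.6
```

Call:
send_rows([
  [0,-2,10,0,0,0,0],
  [0,-1,10,0,0,0,0],
  [0,-2,10,0,0,0,0],
  [0,-1,10,0,0,0,0],
  [0,-2,10,0,0,0,0],
])

```text
clock: 3.2
ee_pos: [0.4299, 0.1018, 0.1202]
ee_rot: [0.0, 0.997, 0.075, -0.0]
force: [1.6, -3.0, -1.2]
grip_width: 0.0005
finger_force: 1.4
```

Call:
send_rows([
  [0,-2,8,0,0,0,0],
  [0,0,4,0,0,0,0],
  [0,0,0,0,0,0,0],
  [0,0,0,0,0,0,0],
  [0,0,0,0,0,0,0],
])

```text
clock: 3.7
ee_pos: [0.4284, 0.1131, 0.1206]
ee_rot: [-0.0, 0.997, 0.075, 0.0]
force: [0.1, 0.2, 0.4]
grip_width: 0.0006
finger_force: 0.0
```

Run:
```python
from st import *
st()
s=bot.capture("scene");t=bot.capture("top");cv2.imwrite("pics/s2.png",s[:,:,::-1]);cv2.imwrite("pics/t2.png",t[:,:,::-1])
```

```text
t 3.7 pos [0.4284 0.1131 0.1206] yaw 0.1504 z [ 0.  0. -1.] F [0.1 0.2 0.4] w 0.0006 ff 0.0 q [ 0.32  0.03 -0.68  2.04  0.02  1.07 -1.79]
```

Call:
send_rows([
  [0,1,-10,0,0,0,0],
  [0,5,-30,0,0,0,0],
  [0,5,-35,25,0,0,0],
  [0,5,-40,35,0,0,0],
  [0,5,-40,30,0,0,0],
])

```text
clock: 4.3
ee_pos: [0.4486, -0.041, 0.2096]
ee_rot: [-0.0, 0.997, 0.075, 0.0]
force: [1.0, 0.2, -0.5]
grip_width: 0.0004
finger_force: 0.0
```

Call:
send_rows([
  [30,5,-40,0,0,0,0],
  [30,5,-40,0,0,0,0],
  [30,5,-40,0,0,0,0],
  [30,5,-40,0,0,0,0],
  [30,5,-40,0,0,0,0],
])

```text
clock: 4.8
ee_pos: [0.4734, -0.2417, 0.2082]
ee_rot: [0.0, 0.997, 0.075, -0.0]
force: [0.6, 0.2, 0.6]
grip_width: 0.0279
finger_force: 0.0
```

Run:
```python
from st import *
st()
s=bot.capture("scene");t=bot.capture("top");cv2.imwrite("pics/s3.png",s[:,:,::-1]);cv2.imwrite("pics/t3.png",t[:,:,::-1])
cv2.imwrite("pics/c3.png",np.hstack([crop(s,212,202,66,66,6),crop(t,188,170,66,66,6)]))
```

```text
t 4.8 pos [ 0.4734 -0.2417  0.2082] yaw 0.15 z [-0. -0. -1.] F [0.6 0.2 0.6] w 0.0279 ff 0.0 q [ 0.67  0.12 -0.31  1.76  0.04  1.27 -1.06]
```

View pics/c3.png

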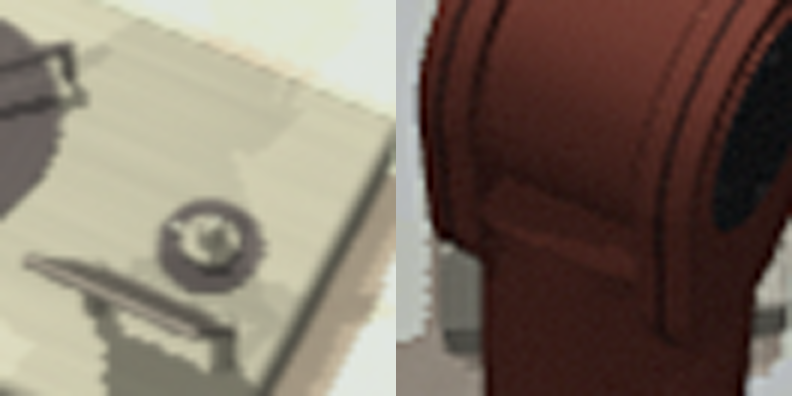

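Run:
```python
from fit import *
H=[.4414,.0494,.155]
s=cv2.imread("pics/s3.png")[:,:,::-1]
a=crop(s,212,202,66,66,6)
c6=lambda P:(proj("scene",P)-[212,202]+.5)*6-.5
for g in(1.8,2.0,2.1,2.2,2.3,2.4): print(g,c6(T(*H,[[x,.052-.085*np.cos(g),.077+.085*np.sin(g)] for x in(.042,-.042)])).round().tolist())
print("hinge",c6(T(*H,[[.042,.052,.077],[-.042,.052,.077]])).round().tolist())
x0,y0,w,h=234,232,26,24;k=15
b=crop(s,x0,y0,w,h,k);o=b.copy()
f=lambda P:((proj("scene",P)-[x0,y0]+.5)*k-.5)
for rad,z,col in((.014,.053,(0,0,255)),(.007,.069,(0,255,0)),(.007,.053,(255,0,0)),(.024,.045,(0,255,255))):
    q=f(T(*H,[[rad*np.cos(t),rad*np.sin(t),z] for t in th])); cv2.polylines(o,[q.round().astype(np.int32)],True,col,1)
cv2.imwrite("pics/c3b.png",np.hstack([b,o])); print(b.shape, f(T(*H,[[0,0,.053],[0,0,.069]])))
```

```text
1.8 [[53.0, 206.0], [226.0, 280.0]]
2.0 [[35.0, 241.0], [210.0, 316.0]]
2.1 [[28.0, 259.0], [202.0, 335.0]]
2.2 [[20.0, 278.0], [195.0, 354.0]]
2.3 [[14.0, 296.0], [188.0, 373.0]]
2.4 [[8.0, 314.0], [182.0, 391.0]]
hinge [[83.0, 267.0], [245.0, 337.0]]
(360, 390, 3) [[203.51054375 152.89841273]
 [203.04867706 109.71628444]]
```

View pics/c3b.png

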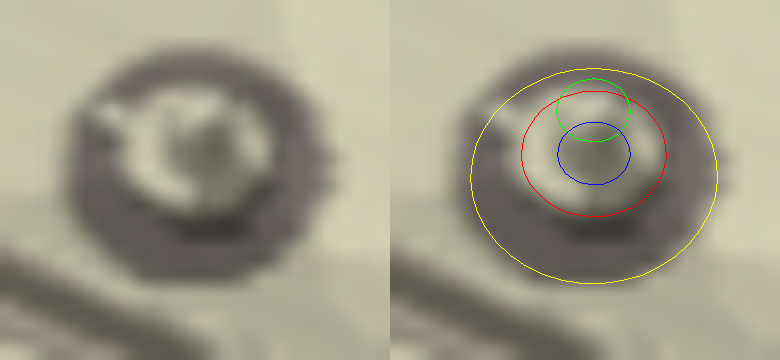

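Flange and shaft are visible, with the tab at left crop (103,117) and the flange centre at about (195,150). The flap edge matches a hinge angle of 2.1 rad. Next I check the mug clearance and work out the spindle angle.

Run:
```python
from fit import *
for z in(.03,.05,.07): print(z,"mug",ray("scene",(329,130),z).round(3),ray("top",(373,212),z).round(3))
print("mug rim edges top view z=.1",[ray("top",(u,204),.1).round(3) for u in(361,384)])
print("orange",ray("scene",(328.5,169.5),.02).round(3),ray("top",(335,235),.02).round(3))
print("pod",ray("scene",(274,143),.02).round(3))
f=lambda u,v:((u+.5)/15-.5+234,(v+.5)/15-.5+232)
for c in((195,150),(203,153),(193,152)):
  for zt in(.050,.053):
    a=ray("scene",f(*c),.053);b=ray("scene",f(103,117),zt);d=b-a
    print(c,zt,a.round(4),"yaw",np.arctan2(d[1],d[0]).round(3),"r",np.hypot(*d[:2]).round(4))
```

```text
0.03 mug [ 0.474 -0.538  0.03 ] [ 0.486 -0.523  0.03 ]
0.05 mug [ 0.467 -0.516  0.05 ] [ 0.472 -0.519  0.05 ]
0.07 mug [ 0.459 -0.495  0.07 ] [ 0.457 -0.514  0.07 ]
mug rim edges top view z=.1 [array([ 0.468, -0.466,  0.1  ]), array([ 0.474, -0.551,  0.1  ])]
orange [ 0.386 -0.366  0.02 ] [ 0.377 -0.378  0.02 ]
pod [ 0.613 -0.369  0.02 ]
(195, 150) 0.05 [0.4431 0.0498 0.053 ] yaw 0.134 r 0.0202
(195, 150) 0.053 [0.4431 0.0498 0.053 ] yaw 0.215 r 0.0194
(203, 153) 0.05 [0.4415 0.0495 0.053 ] yaw 0.139 r 0.0219
(203, 153) 0.053 [0.4415 0.0495 0.053 ] yaw 0.214 r 0.0211
(193, 152) 0.05 [0.4432 0.0504 0.053 ] yaw 0.106 r 0.0201
(193, 152) 0.053 [0.4432 0.0504 0.053 ] yaw 0.186 r 0.0192
```

Call:
send_rows([
  [32,2,-38,0,0,0,0],
  [32,2,-38,0,0,0,0],
  [32,2,-38,-30,0,0,0],
  [32,0,0,-50,0,0,0],
  [32,0,0,-30,0,0,0],
])

```text
clock: 5.4
ee_pos: [0.4776, -0.3541, 0.0946]
ee_rot: [-0.001, 0.997, 0.074, -0.001]
force: [-0.1, 0.3, 0.6]
grip_width: 0.0319
finger_force: 0.0
```

Call:
send_rows([
  [32,0,0,-20,0,0,0],
  [32,0,0,-20,0,0,0],
  [32,0,0,-18,0,0,0],
  [32,0,0,-14,0,0,0],
  [32,0,0,0,0,0,0],
])

```text
clock: 5.9
ee_pos: [0.4784, -0.3526, 0.0242]
ee_rot: [-0.001, 0.997, 0.075, -0.001]
force: [-0.1, 0.0, 0.1]
grip_width: 0.032
finger_force: 0.0
```

Run:
```python
from st import *
st()
s=bot.capture("scene");t=bot.capture("top");cv2.imwrite("pics/s4.png",s[:,:,::-1]);cv2.imwrite("pics/t4.png",t[:,:,::-1])
```

```text
t 5.9 pos [ 0.4784 -0.3526  0.0242] yaw 0.1505 z [-0.003  0.002 -1.   ] F [-0.1  0.   0.1] w 0.032 ff 0.0 q [ 0.74  0.42 -0.22  1.79  0.11  0.95 -0.95]
```

Call:
send_rows([
  [32,1,-3,0,0,0,0],
  [0,0,0,0,0,0,0],
  [0,0,0,0,0,0,0],
  [0,0,0,0,0,0,0],
  [0,0,0,0,0,0,0],
], newtons=30)

```text
clock: 6.5
ee_pos: [0.4811, -0.3562, 0.0265]
ee_rot: [0.0, 0.997, 0.075, 0.0]
force: [-0.9, 0.7, 2.2]
grip_width: 0.0139
finger_force: 30.0
```

Call:
send_rows([
  [0,0,0,10,0,0,0],
  [0,0,0,30,0,0,0],
  [0,0,0,40,0,0,0],
  [0,0,0,40,0,0,0],
  [0,0,0,0,0,0,0],
])

```text
clock: 7.0
ee_pos: [0.4839, -0.3578, 0.1531]
ee_rot: [0.003, 0.997, 0.075, 0.004]
force: [0.9, -0.5, 0.5]
grip_width: 0.0135
finger_force: 30.0
```

Run:
```python
from st import *
st()
s=bot.capture("scene");t=bot.capture("top");cv2.imwrite("pics/s5.png",s[:,:,::-1]);cv2.imwrite("pics/t5.png",t[:,:,::-1])
p=bot.sense()["ee_pos"]
u,v=proj("scene",p)[0].astype(int);a,b=proj("top",p)[0].astype(int)
cv2.imwrite("pics/c5.png",np.hstack([crop(s,u-33,v-33,66,66,6),crop(t,188,170,66,66,6)]))
```

```text
t 7.0 pos [ 0.4839 -0.3578  0.1531] yaw 0.1508 z [ 0.008 -0.006 -1.   ] F [ 0.9 -0.5  0.5] w 0.0135 ff 30.0 q [ 0.76  0.29 -0.23  1.67  0.07  1.18 -0.91]
```

View pics/c5.png

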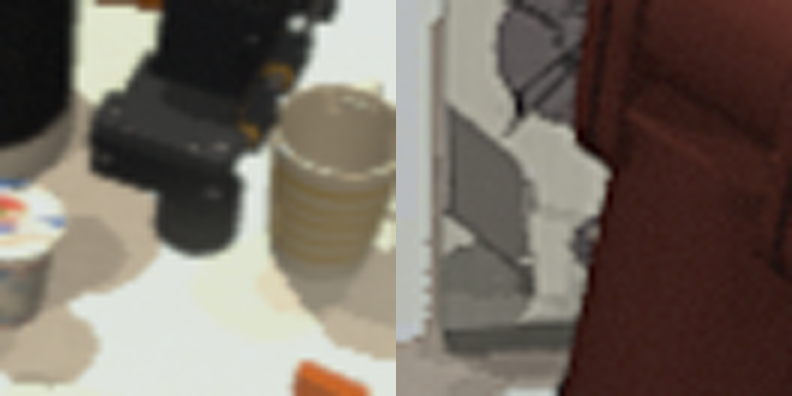

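The gripper holds the knob level, and the skirt is visible at crop (157–240, 180–253). The flap is still leaning back. I carry it over the spindle.

Call:
send_rows([
  [0,-4,41,2,0,0,0],
  [0,-4,41,0,0,0,0],
  [0,-4,41,0,0,0,0],
  [0,-4,41,0,0,0,0],
  [0,-4,41,0,0,0,0],
])

```text
clock: 7.6
ee_pos: [0.4596, -0.1493, 0.1468]
ee_rot: [-0.0, 0.997, 0.075, -0.001]
force: [0.8, 0.7, -0.6]
grip_width: 0.0137
finger_force: 30.0
```

Call:
send_rows([
  [0,-4,41,0,0,0,0],
  [0,-4,41,0,0,0,0],
  [0,-4,41,0,0,0,0.02],
  [0,-4,41,0,0,0,0],
  [0,-4,39,0,0,0,0],
])

```text
clock: 8.1
ee_pos: [0.4395, 0.0535, 0.1471]
ee_rot: [-0.0, 0.996, 0.085, -0.001]
force: [1.1, 0.0, -0.5]
grip_width: 0.0134
finger_force: 30.0
```

Call:
send_rows([
  [0,0,0,-15,0,0,0],
  [0,0,0,-20,0,0,0],
  [0,0,0,-10,0,0,0],
  [0,0,0,0,0,0,0],
  [0,0,0,0,0,0,0],
])

```text
clock: 8.6
ee_pos: [0.4408, 0.0517, 0.1031]
ee_rot: [-0.0, 0.996, 0.085, -0.0]
force: [-0.7, -0.4, -0.8]
grip_width: 0.0138
finger_force: 30.0
```

Run:
```python
from fit import *
from st import *
st()
s=bot.capture("scene");t=bot.capture("top");cv2.imwrite("pics/s6.png",s[:,:,::-1]);cv2.imwrite("pics/t6.png",t[:,:,::-1])
p=bot.sense()["ee_pos"]
x0,y0,w,h,k=223,212,36,40,11
b=crop(s,x0,y0,w,h,k);o=b.copy()
f=lambda P:((proj("scene",P)-[x0,y0]+.5)*k-.5).round().astype(np.int32)
cir=lambda x,y,z,r:np.c_[x+r*np.cos(th),y+r*np.sin(th),0*th+z]
for z in(-.026,-.006): cv2.polylines(o,[f(cir(p[0],p[1],p[2]+z,.024))],True,(0,0,255),1)
cv2.polylines(o,[f(cir(.4431,.0500,.053,.014))],True,(0,255,0),1)
cv2.imwrite("pics/c6.png",np.hstack([b,o]))
```

```text
t 8.6 pos [0.4408 0.0517 0.1031] yaw 0.1703 z [-0.001  0.    -1.   ] F [-0.7 -0.4 -0.8] w 0.0138 ff 30.0 q [ 0.36  0.05 -0.59  2.06  0.03  1.03 -1.64]
```

View pics/c6.png

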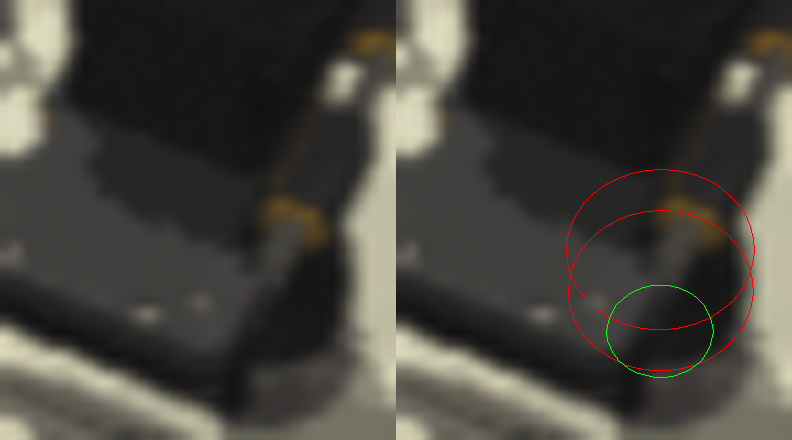

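The gripper's body hides the knob in this view, with only the dark spindle ring showing at (300,390). So I use the earlier clear picture numerically to get the knob's offset in the hand.

Run:
```python
from fit import *
p=np.array([.4839,-.3578,.1531]);yaw=.151
s=cv2.imread("pics/s5.png")[:,:,::-1]
u,v=proj("scene",p)[0].astype(int); x0,y0=u-33+22,v-33+32; box=(x0,y0,22,14)
g=s[y0:y0+14,x0:x0+22].max(2).astype(float)
print(g.astype(int))
tg=np.clip((190-g)/(190-55),0,1)
def sk(q,S=8):
    m=np.zeros((14*S,22*S),np.uint8)
    P=[[p[0]+q[0]+.024*np.cos(a),p[1]+q[1]+.024*np.sin(a),p[2]-.0262+z] for a in th for z in(0,.06)]
    m=cv2.fillConvexPoly(m,cv2.convexHull(((proj("scene",P)-[x0,y0]+.5)*S).round().astype(np.int32)),255)
    return cv2.resize(m,(22,14),interpolation=cv2.INTER_AREA)/255.
for r0 in(0,3):
  r=minimize(lambda q:((sk(q)-tg)[r0:,2:15]**2).sum(),[0,0],method="Nelder-Mead",options=dict(initial_simplex=[[0,0],[.005,0],[0,.005]]))
  d=r.x;c,sn=np.cos(yaw),np.sin(yaw);print(r.x.round(4),r.fun,"tool-x off",c*d[0]+sn*d[1],"hob-y off",-sn*d[0]+c*d[1])
```

```text
[[ 53  37  31  31  31  32  31  31  32  32  32  33  34  36  35  34  35  59
  133 208 228 227]
 [129  89  73  64  40  34  34  33  33  34  35  36  45  50  42  37  37  56
  130 206 227 222]
 [180 175 170 146  79  41  34  35  36  35  36  41  53  63  56  39  38  66
  154 223 228 222]
 [186 186 184 158  82  44  39  37  37  38  39  39  41  45  43  39  42  76
  162 225 228 222]
 [186 186 184 157  74  45  45  40  39  40  41  40  42  41  43  43  45  80
  164 225 228 222]
 [187 187 182 153  70  45  44  43  42  43  43  42  42  44  45  45  51  97
  177 226 228 222]
 [187 185 174 133  64  47  45  44  44  46  45  45  47  46  46  46  55 103
  181 226 228 221]
 [189 188 173 131  64  48  50  49  47  47  48  48  48  48  48  50  62 124
  199 226 228 220]
 [189 189 185 155  76  49  50  52  51  51  51  51  51  52  51  53  67 132
  205 227 227 220]
 [187 186 185 166 110  66  52  52  52  53  53  54  53  53  53  57  86 164
  222 228 228 226]
 [187 186 187 184 166 128  82  59  54  54  55  54  55  55  57  76 133 200
  226 228 228 226]
 [188 187 188 190 198 206 166 112  82  68  62  65  70  77  95 139 197 223
  228 228 228 227]
 [186 188 188 191 206 225 222 209 172 138 119 126 143 160 195 219 225 228
  228 228 228 227]
 [187 189 191 204 224 228 228 227 223 221 220 220 221 222 225 227 228 228
  228 228 228 227]]
[ 0.0022 -0.0022] 4.339978071112251 tool-x off 0.0018590335205850368 hob-y off -0.0025311538436339205
[ 0.0018 -0.0019] 0.4668202638111647 tool-x off 0.0015128089132318903 hob-y off -0.002157018675545992
```

Call:
send_rows([
  [0,0,0,-4,0,0,0],
  [0,0,0,-3,0,0,0],
  [0,0,0,-2,0,0,0],
  [0,0,0,-2,0,0,0],
  [0,0,0,0,0,0,0],
], newtons=45)

```text
clock: 9.2
ee_pos: [0.4412, 0.0518, 0.0923]
ee_rot: [0.0, 0.996, 0.085, 0.0]
force: [-0.5, -0.9, 5.1]
grip_width: 0.0138
finger_force: 45.0
```

```bash
python3 -c "
from st import *
st();print(bot.sense()['torque'])"
```

```text
t 9.2 pos [0.4412 0.0518 0.0923] yaw 0.1707 z [ 0. -0. -1.] F [-0.5 -0.9  5.1] w 0.0138 ff 45.0 q [ 0.36  0.07 -0.59  2.08  0.05  1.01 -1.65]
[-0.27356387  0.18335973  0.02137854]
```

Call:
send_rows([
  [0,0,0,-2,0,0,0],
  [0,0,0,-2,0,0,0],
  [0,0,0,0,0,0,0],
  [0,0,0,0,0,0,0],
  [0,0,0,0,0,0,0],
])

```text
clock: 9.7
ee_pos: [0.442, 0.05, 0.0882]
ee_rot: [0.001, 0.996, 0.085, 0.001]
force: [5.2, -6.9, -2.8]
grip_width: 0.014
finger_force: 45.0
```

```bash
python3 -c "
from st import *
st();print(bot.sense()['torque'])"
```

```text
t 9.7 pos [0.442  0.05   0.0882] yaw 0.1696 z [ 0.002 -0.002 -1.   ] F [ 5.2 -6.9 -2.8] w 0.014 ff 45.0 q [ 0.36  0.08 -0.59  2.08  0.05  1.   -1.66]
[-1.82770342 -1.34166046  0.06740164]
```

Call:
send_rows([
  [0,1,-1.5,0,0,0,0],
  [0,0.3,-0.3,-1,0,0,0],
  [0,0,0,-2,0,0,0],
  [0,0,0,0,0,0,0],
  [0,0,0,0,0,0,0],
])

```text
clock: 10.2
ee_pos: [0.4425, 0.0497, 0.0851]
ee_rot: [0.0, 0.996, 0.085, 0.0]
force: [3.2, -5.6, -1.9]
grip_width: 0.0132
finger_force: 45.0
```

```bash
python3 -c "
from st import *
st();print(bot.sense()['torque'])"
```

```text
t 10.2 pos [0.4425 0.0497 0.0851] yaw 0.1706 z [ 0.001 -0.    -1.   ] F [ 3.2 -5.6 -1.9] w 0.0132 ff 45.0 q [ 0.36  0.08 -0.59  2.08  0.05  0.99 -1.66]
[-1.17467079 -0.76627335  0.0181964 ]
```

Call:
send_rows([
  [0,0.6,-1,-1,0,0,0],
  [0,0,-0.3,-2,0,0,0],
  [0,0,0,-2,0,0,0],
  [0,0,0,-1,0,0,0],
  [0,0,0,0,0,0,0],
])

```text
clock: 10.7
ee_pos: [0.4426, 0.0491, 0.0791]
ee_rot: [-0.0, 0.996, 0.085, -0.0]
force: [-1.7, -0.8, 3.3]
grip_width: 0.0135
finger_force: 45.0
```

```bash
python3 -c "
from st import *
st();print(bot.sense()['torque'])"
```

```text
t 10.7 pos [0.4426 0.0491 0.0791] yaw 0.1711 z [-0.001  0.    -1.   ] F [-1.7 -0.8  3.3] w 0.0135 ff 45.0 q [ 0.36  0.09 -0.58  2.09  0.06  0.98 -1.66]
[0.01628633 0.38163589 0.01134513]
```

Call:
send_rows([
  [0,0,0,-2,0,0,0],
  [0,0,0,-2,0,0,0],
  [0,0,0,-1.5,0,0,0],
  [0,0,0,0,0,0,0],
  [0,0,0,0,0,0,0],
])

```text
clock: 11.2
ee_pos: [0.4429, 0.0491, 0.0743]
ee_rot: [-0.0, 0.996, 0.085, -0.0]
force: [-4.3, 0.1, 13.7]
grip_width: 0.0139
finger_force: 45.0
```

```bash
python3 -c "
from st import *
st();print(bot.sense()['torque'])"
```

```text
t 11.2 pos [0.4429 0.0491 0.0743] yaw 0.1709 z [-0. -0. -1.] F [-4.3  0.1 13.7] w 0.0139 ff 45.0 q [ 0.36  0.1  -0.58  2.09  0.07  0.97 -1.66]
[ 0.05365451  1.17462833 -0.01626951]
```

Call:
send_rows([
  [0,-0.6,0,-0.7,0,0,0],
  [0,0,0,0,0,0,0],
  [0,0,0,0,0,0,0],
  [0,0,0,0,0,0,0],
  [0,0,0,0,0,0,0],
])

```text
clock: 11.7
ee_pos: [0.4429, 0.0491, 0.0742]
ee_rot: [0.0, 0.996, 0.085, 0.001]
force: [-5.3, -0.5, 18.2]
grip_width: 0.0138
finger_force: 45.0
```

Call:
send_rows([
  [0,0,0,0,0,0,0],
  [0,0,0,0,0,0,0],
  [0,0,0,0,0,0,0],
  [0,0,0,0,0,0,0],
  [0,0,0,0,0,0,0],
])

```text
clock: 12.2
ee_pos: [0.4429, 0.0491, 0.0742]
ee_rot: [0.0, 0.996, 0.085, 0.001]
force: [-5.4, -0.6, 18.2]
grip_width: 0.0136
finger_force: 45.0
```

Run:
```python
from fit import *
from st import *
st()
s=bot.capture("scene");t=bot.capture("top");cv2.imwrite("pics/s9.png",s[:,:,::-1])
cv2.imwrite("pics/t9.png",t[:,:,::-1])
old=cv2.imread("pics/s3.png")[:,:,::-1]; pre=cv2.imread("pics/s6.png")[:,:,::-1]
H=[.443,.050,.155]
for g in(1.8,2.0,2.1,2.2,2.3,2.4): print(g,proj("scene",T(*H,[[x,.052-.085*np.cos(g),.077+.085*np.sin(g)] for x in(.042,-.042)])).round(1).tolist())
for im in(old,pre,s): print(im[240:264,224].max(1).tolist(), im[240:270,238].max(1).tolist())
```

```text
t 12.2 pos [0.4429 0.0491 0.0742] yaw 0.1709 z [ 0.001 -0.    -1.   ] F [-5.4 -0.6 18.2] w 0.0136 ff 45.0 q [ 0.36  0.1  -0.58  2.09  0.07  0.97 -1.66]
1.8 [[219.7, 235.7], [248.7, 248.1]]
2.0 [[216.9, 241.6], [245.9, 254.2]]
2.1 [[215.5, 244.7], [244.6, 257.3]]
2.2 [[214.3, 247.8], [243.4, 260.5]]
2.3 [[213.2, 250.8], [242.2, 263.6]]
2.4 [[212.2, 253.8], [241.2, 266.7]]
[199, 201, 201, 202, 199, 147, 110, 116, 156, 137, 176, 197, 200, 203, 205, 205, 206, 205, 205, 203, 205, 206, 210, 206] [162, 157, 145, 143, 134, 134, 152, 165, 176, 182, 154, 108, 95, 109, 143, 141, 157, 191, 194, 161, 131, 120, 121, 121, 121, 120, 121, 122, 124, 122]
[26, 61, 149, 201, 205, 147, 101, 86, 102, 118, 179, 203, 205, 208, 211, 211, 212, 211, 212, 209, 211, 212, 215, 213] [67, 64, 56, 40, 33, 28, 25, 55, 133, 182, 157, 107, 64, 72, 90, 113, 157, 196, 200, 166, 134, 124, 124, 125, 124, 124, 124, 125, 127, 126]
[110, 73, 42, 34, 26, 24, 40, 63, 100, 118, 179, 203, 205, 208, 211, 212, 212, 211, 212, 209, 211, 213, 215, 213] [65, 65, 65, 64, 61, 67, 64, 54, 40, 31, 23, 25, 33, 58, 88, 113, 157, 198, 210, 173, 136, 125, 124, 125, 124, 124, 125, 125, 127, 126]
```

```bash
python3 -c "
from station import bot
print(bot.hand_in())"
```

```text
the job is handed in; nothing more can be done
None
```

The job is handed in, though no verdict came back: the flap leans at about 2.1 rad, and the black knob is on the spindle's D, held pressed in at its 5 mm stop with about 18 N of push and a 45 N grip.

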